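Fit the valve cartridge and draw the pump's piston to half stroke

TASK

Take the orange valve cartridge out of the pocket tray, seat it upright and fully down in the square brass port of the hand pump and let go of it. Then take the piston rod by its black knob and draw it straight out along its leaning bore, without forcing it sideways, until the whole red band is out of the cylinder while the black band below it stays inside, and finish holding it there, in line with the bore: the program ends with the rod still in the gripper. Leave the two white cartridges in the tray and everything else where it stands.

Things in the scene. Friction and masses are not known exactly. Their poses are not given: they have to be found in the camera images.
- orange_center (a point): Orange valve cartridge, a plain upright cylinder 14 mm in diameter and 30 mm tall, about 30 g; this point is its centre, 15 mm above its foot; its z axis runs up along it. It stands in one of three pockets of the grey tray, with its upper 20 mm above the tray's top.
- grey_a_center (a point): White valve cartridge of the same size, in another pocket of the tray (to be left there); its centre.
- grey_b_center (a point): White valve cartridge of the same size, in the remaining pocket (to be left there); its centre.
- pocket_tray: Grey pocket tray, fixed, 62 mm (its x) by 152 mm (its y) by 16 mm high; origin at the centre of its underside. Three round pockets 16 mm wide and 10 mm deep in a row along its y axis, 48 mm apart, the middle one at its centre.
- pump: Hand pump, bolted down: blue base plate 84 mm (its x) by 236 mm (its y), 12 mm thick; origin at the centre of its underside. At its -y end stands a square aluminium cylinder, 46 x 46 mm, leaning 25 degrees from the vertical towards the base's -x side; at its +y end, 146 mm away, the low brass port block; a copper pipe runs low between them.
- port_mouth (a point): Centre of the port's mouth, in the flat top of the brass block (36 x 36 mm), 36 mm above the table. The port is an upright round hole 17 mm wide and 12 mm deep, its rim chamfered 2 mm; a fully seated cartridge stands 18 mm out of it.
- bore_mouth (a point): Centre of the bore's mouth in the top face of the leaning aluminium cylinder. Its z axis points out along the bore (25 degrees from vertical), its y axis is level, along the base's y. The bore is 17.6 mm wide and 62 mm deep below this point.
- knob (a point): Centre of the black knob (28 mm in diameter, 30 mm long) on the piston rod; its z axis points out along the rod. Pushed home, as at the start, the rod stands on the bore's floor and the knob's centre is 29 mm out of the bore's mouth along the bore, with 14 mm of bare rod between the mouth and the knob.
- post_a: White domed metal post, 76 mm wide, 59 mm tall, a bystander; origin at the centre of its underside.
- post_b: The same, another bystander.
- disc_a: Flat machined metal disc, 66 mm wide and 10 mm thick, a bystander; origin at the centre of its underside.
- carton: Small open brown carton, 42 x 48 mm, 57 mm tall, a bystander; origin at its underside.
- orange: The orange cartridge, with its origin at the centre of its foot, z up along it.
- rod: The steel piston rod, 16 mm thick, 0.2 kg, loose and round; slides back if let go. Body origin at the knob's centre; its z is 25 degrees off the rod (use the knob's or the bore's z). At the start the red band lies 12 to 22 mm below the mouth and the black band begins 42 mm below it: drawn out by 22 to 42 mm, the red band shows in full and the black one is hidden.
Mind the look-alikes: they are no part of the job. There is more than one size of the rod; the job needs the middle-sized.

How it is judged:
On the way, in this order (a step that is already met when the one before it is completed fails the run):
1. the orange cartridge is seated in the port, upright, and let go (horizontal distance between orange_center and port_mouth below 0.004 m and z of orange_center in the frame of port_mouth below 0.0055 m and angle between orange_center's own z axis and vertical below 0.15 rad and contact force between the fingers and orange below 0.1 N), for 0.2 s.
2. the rod is held drawn out so that the red band is out and the black band is hidden (z of knob in the frame of bore_mouth between 0.05 and 0.072 m and angle between the z axis of knob and the z axis of bore_mouth, either way round below 0.07 rad and contact force between the fingers and rod above 2 N and linear speed of rod below 0.02 m/s), for 0.3 s.
At the end, for the whole second after the job is handed in: The orange cartridge stands in the port, within 4 mm of its centre, no more than 2.5 mm short of fully down, upright and not touched by the fingers; the piston rod, held in the fingers and at rest, is drawn out by 21 to 43 mm, in line with its bore to 0.07 rad (4 degrees) (all of step 1 and all of step 2); the arm keeps its last pose, push and grip.
It fails at once if the rod is forced against its bore with more than 35 N (contact force between rod and pump above 35 N).
It fails at once if the rod is drawn out by more than 52 mm (z of knob in the frame of bore_mouth above 0.081 m).
It fails at once if a white cartridge is moved by more than 12 mm (distance of any of grey_a_center, grey_b_center from where it was at the start of the episode above 0.012 m).
It fails at once if a bystander is moved by more than 30 mm (distance of any of post_a, post_b, disc_a, carton from where it was at the start of the episode above 0.03 m).
It also fails if it takes over 58 s, if anything falls off the work surface, if the arm or the gripper's body presses on something with over 40 N, if the wrist force passes 120 N, or if a joint passes its speed limit or range.

ROBOT

A 6-joint arm with a two-finger parallel gripper is mounted at the origin on a cart in front of the work surface, level with it; the furniture and walls round the work are solid. World frame = base frame: x ahead of the robot, y to its left, z up, the work surface at z = 0. Lengths are in m, angles in rad, forces in N, time in s.
With the tool pointing down it reaches from about 0.2 to 0.875 m from the base axis. Payload 3.4 kg.
Tool frame: the origin (TCP) lies between the finger pads; the fingertips stand 14 mm ahead of it and the grasp point (between the pads) lies 5 mm behind it; z points along the fingers, y is the line along which they close (so a half turn about z gives the same grasp; the last joint's range is limited). The gripper opens to 94 mm and grips with 3 to 60 N. Pads are 16 mm wide; open, the fingers measure 119 mm over their backs; the gripper's body (75 mm by 177 mm) begins 78 mm behind the grasp point.
Start: joints at [-1.293, 0.276, 1.505, -0, 1.361, -0.121], TCP at [0.223, -0.53, 0.219] pointing down, gripper open.
Joint ranges: [-2.89, 2.89], [-0.75, 2.08], [0.22, 2.7], [-1.18, 4.32], [0.11, 2.71], [-2.7, 2.7]. Speed limits (rad/s): [2.57, 2.57, 3.14, 3.14, 3.14, 3.14].

INTERFACE

Orientations are given as a unit quaternion [w, x, y, z].
In Python, from station import read_state, snapshot, hand_in, masks_of, spot_point gives the robot as it stands. The module is installed in compiled form; this text tells all that it offers.
- The arm moves only by the tool servo_tool, never from a script. Its argument "deltas" is a list of rows, each an object of numbers: "x", "y", "z": the shift along the tool's x, y, z in cm; "twist": the turn about the tool's z in rad. In form: [{"x": .., "y": .., "z": .., "twist": ..}, ...]. A call has 1 to 10 rows; each row is the pose to reach, as a shift and turn from the pose commanded when the call began, along the tool's axes at that moment; what a row does not reach only later rows make up. A row lasts 1/12 s, in which the tool goes at most 41.7 mm and 7.16 degrees, less where a joint would pass 70% of its speed; a pose out of reach is approached as far as the arm can. A call with a gripper value outside its range is refused whole. "hand" is the gripper command: -1 is shut, 1 is fully open, values between are in proportion, set as the call begins (left out, the last holds). The fingers move at their own pace and stop on an object; the grip force is fixed at half the most. Time passes only in rows, so rows that repeat a pose let the fingers close. It gives the time, the measured TCP pose, the force, the opening and the grip force at its end, in the units of the state.
- read_state(): the state, without advancing time (a new reading comes with each control period).
- snapshot(name): name is "scene" or "top" or "wrist"; returns a dict with "image" (480x640x3 uint8, red, green, blue), "camera_matrix" (3x3 intrinsics, pixels), "R" (3x3) and "t" (3): a world point X has camera coordinates R X + t. Camera axes: x right, y down, z forward; pixel columns grow to the right and rows downward; lengths in m; the calibration is good to about 2 mm. A picture is of the moment at which its call begins. There is no depth.
- hand_in(): hands the job in; it is judged then, once.
Trained networks look in the newest picture that a camera, given by its name, has taken for a name from the list of things; names that differ only in an ending like _2 or _b are one class to them, and where a whole thing is asked for, a point or a joint stands for the part that bears it (a point fixed in the world has none). Each returns a list of dicts, best first, with "conf" (0 to 1); they miss things now and then, are a little off and sometimes report something else, mostly with a low value. They report only what shows in the picture. A call takes as long as a camera call. They do not tell look-alikes from the thing itself.
- masks_of(camera, target): "mask" (480x640 bool, what is visible of it) and "at" ([column, row] in pixels, amid what is visible of it).
- spot_point(camera, target): "at" ([column, row] in pixels: a listed point, or the origin of a listed thing).
The state is a dict: "clock": time; "qpos": joint angles; "qvel": joint speeds; "joint_torque": joint torques, N m; "tcp_pos": TCP position; "tcp_rot": TCP orientation; "wrist_force": force on the tool from outside, world axes, zero at the start; "torque": the same for the moment, N m; "width": finger opening in m; "grasp_force": force on a finger pad.
Only numpy, scipy, OpenCV 4.12 (cv2) and the standard library are available. Lean on these libraries where they do the work, as an engineer would, in place of code of your own. Each camera call takes 0.05 s, during which the arm holds its last target. There are 200 camera calls.

## Working session

There is one attempt and no reset: what is moved stays moved. The work goes in short steps, Python scripts to look and compute and a tool call to move; the robot and the scene stay as the last step left them, time stands still between calls to the robot, and variables do not carry over. Pictures are saved under pics/ and viewed, at most 10 in all, crops included, and the job is handed in when it is done.

Besides the shell and the picture viewer there is one more tool, called after "Emit:" as name(argument=value, ...) on one line, values as JSON. servo_tool: Moves the arm, as the interface text tells. Its arguments: {"type":"object","properties":{"deltas":{"type":"array","items":{"type":"object","properties":{"x":{"type":"number"},"y":{"type":"number"},"z":{"type":"number"},"twist":{"type":"number"}}}},"hand":{"type":"number"}},"required":["deltas"]}

```bash
mkdir -p pics; cat > h.py <<'E'
import numpy as np,cv2
from station import *
def snap(cam,fn=None):
    s=snapshot(cam)
    if fn: cv2.imwrite('pics/'+fn,s['image'][:,:,::-1])
    return s
def ray(s,px):
    K=np.array(s['camera_matrix']);R=np.array(s['R']);t=np.array(s['t'])
    d=R.T@np.linalg.solve(K,np.array([px[0],px[1],1.]));return -R.T@t,d/np.linalg.norm(d)
def atz(s,px,z):
    c,d=ray(s,px);return c+d*(z-c[2])/d[2]
def proj(s,X):
    p=np.array(s['camera_matrix'])@(np.array(s['R'])@np.array(X)+np.array(s['t']));return p[:2]/p[2]
def tri(obs):
    A=0;b=0
    for s,px in obs:
        c,d=ray(s,px);P=np.eye(3)-np.outer(d,d);A=A+P;b=b+P@c
    return np.linalg.solve(A,b)
E
python3 - <<'E'
from h import *
np.set_printoptions(precision=3,suppress=True)
for c in ['scene','top']:
    s=snap(c,c+'0.png'); print(c,'cam at',-np.array(s['R']).T@np.array(s['t']))
    for n in ['orange_center','grey_a_center','port_mouth','bore_mouth','knob','pump','pocket_tray','post_a','disc_a','carton']:
        print(n,[(np.round(d['at']).tolist(),round(d['conf'],2)) for d in spot_point(c,n)[:5]])
print({k:np.round(v,3).tolist() for k,v in read_state().items()})
E
```

```text
scene cam at [-0.132  0.621  1.014]
orange_center [([219.0, 329.0], 0.49), ([339.0, 240.0], 0.43)]
grey_a_center [([356.0, 233.0], 0.51)]
port_mouth [([196.0, 345.0], 0.81)]
bore_mouth [([243.0, 292.0], 0.68)]
knob [([264.0, 386.0], 0.96), ([247.0, 284.0], 0.75), ([294.0, 288.0], 0.68)]
pump [([221.0, 330.0], 0.84)]
pocket_tray [([355.0, 236.0], 0.9), ([220.0, 328.0], 0.4)]
post_a [([281.0, 229.0], 0.63), ([308.0, 201.0], 0.58)]
disc_a [([346.0, 332.0], 0.85)]
carton [([368.0, 185.0], 0.85), ([371.0, 228.0], 0.34)]
top cam at [ 0.327 -0.156  1.131]
orange_center [([342.0, 250.0], 0.5)]
grey_a_center [([371.0, 185.0], 0.48), ([358.0, 257.0], 0.35)]
port_mouth [([159.0, 244.0], 0.65)]
bore_mouth [([213.0, 239.0], 0.76), ([158.0, 244.0], 0.63), ([374.0, 187.0], 0.28)]
knob [([165.0, 317.0], 0.96), ([376.0, 264.0], 0.74), ([212.0, 244.0], 0.68), ([267.0, 261.0], 0.47)]
pump [([192.0, 243.0], 0.61)]
pocket_tray []
post_a [([321.0, 189.0], 0.92), ([374.0, 189.0], 0.82)]
disc_a [([356.0, 260.0], 0.67), ([254.0, 327.0], 0.64)]
carton [([429.0, 221.0], 0.79)]
{'clock': 1.1, 'qpos': [-1.293, 0.276, 1.505, -0.0, 1.361, -0.121], 'qvel': [-0.0, -0.002, 0.001, 0.001, -0.0, 0.001], 'joint_torque': [-0.0, -40.448, -23.75, 0.07, 0.025, -0.0], 'tcp_pos': [0.223, -0.53, 0.22], 'tcp_rot': [0.0, 0.98, 0.198, 0.0], 'wrist_force': [-0.107, -0.365, 1.111], 'torque': [0.046, -0.012, 0.027], 'grasp_force': 0.0, 'width': 0.094}
```

View pics/scene0.png

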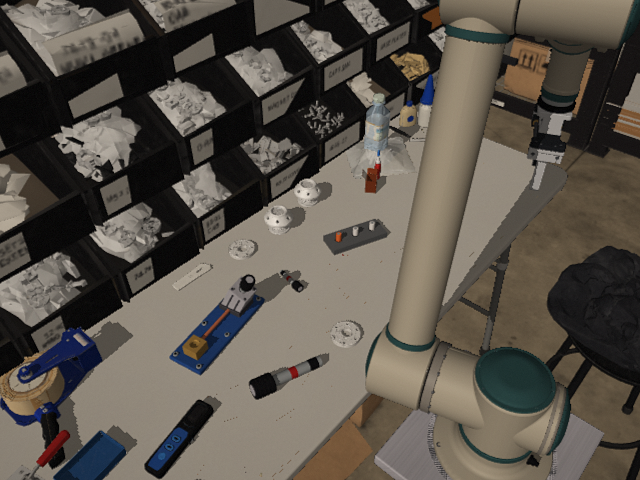

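View pics/top0.png

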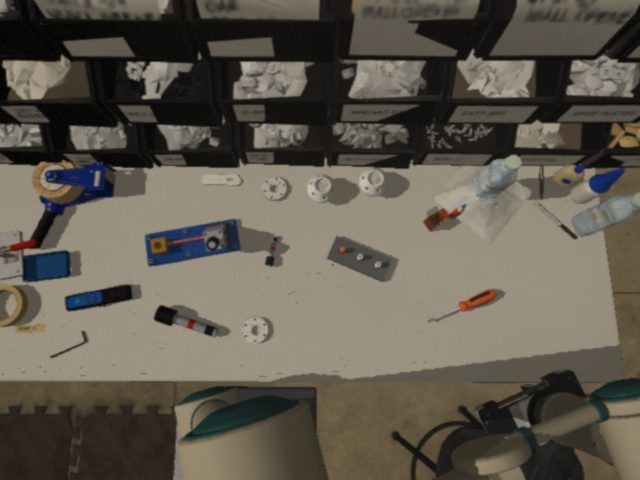

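The scene shows the blue pump at about (192,243) in the top picture, with the port on the left (158,244) and the knob at (212,244). The tray is at (362,257), and the orange cartridge is in its left pocket (342,250). The rods lying on the table at (185,320) and (272,250) are look-alikes.

```bash
python3 - <<'E'
from h import *
np.set_printoptions(precision=4,suppress=True)
S={c:snap(c) for c in ['scene','top']}
im=S['top']['image'];hsv=cv2.cvtColor(im,cv2.COLOR_RGB2HSV)
def blob(c,lo,hi,box):
    h=cv2.cvtColor(S[c]['image'],cv2.COLOR_RGB2HSV);m=cv2.inRange(h,lo,hi)
    M=np.zeros_like(m);x0,y0,x1,y1=box;M[y0:y1,x0:x1]=m[y0:y1,x0:x1]
    ys,xs=np.nonzero(M);return M,np.array([xs.mean(),ys.mean()]),len(xs)
_,o1,n1=blob('top',(3,120,80),(20,255,255),(332,240,352,260));_,o2,n2=blob('scene',(3,120,80),(20,255,255),(330,225,348,247))
print('orange',o1,n1,o2,n2,tri([(S['top'],o1),(S['scene'],o2)]),atz(S['top'],o1,.03),atz(S['scene'],o2,.025))
M,b,n=blob('top',(100,150,40),(125,255,255),(138,212,250,275))
r=cv2.minAreaRect(cv2.findNonZero(M));pts=[atz(S['top'],p,.012) for p in cv2.boxPoints(r)];print('plate',n,np.array(pts),np.mean(pts,0))
print('port',tri([(S['top'],(158.5,244)),(S['scene'],(196,345))]),atz(S['top'],(158.5,244),.036),atz(S['scene'],(196,345),.036))
print('knob',tri([(S['top'],(212,244)),(S['scene'],(247,284))]))
print('bore',tri([(S['top'],(213,239)),(S['scene'],(243,292))]))
E
```

```text
orange [341.5833 249.5556] 36 [338.125  236.6458] 48 [ 0.5614 -0.2357  0.0229] [ 0.5589 -0.2357  0.03  ] [ 0.5609 -0.2334  0.025 ]
plate 1170 [[0.5979 0.2673 0.012 ]
 [0.6403 0.0415 0.012 ]
 [0.5628 0.0252 0.012 ]
 [0.5215 0.248  0.012 ]] [0.5806 0.1455 0.012 ]
port [0.5703 0.2217 0.0283] [0.5702 0.2203 0.036 ] [0.5628 0.2241 0.036 ]
knob [0.5575 0.0737 0.101 ]
bore [0.5746 0.0774 0.0683]
```

Emit:
servo_tool(deltas=[{"x": 4, "y": -1.4, "z": 0.6, "twist": -0.1}, {"x": 8, "y": -2.8, "z": 1.2, "twist": -0.2}, {"x": 12, "y": -4.2, "z": 1.8, "twist": -0.3}, {"x": 16, "y": -5.6, "z": 2.4, "twist": -0.4}, {"x": 20, "y": -6.8, "z": 3, "twist": -0.5}, {"x": 24, "y": -8, "z": 3.6, "twist": -0.6}, {"x": 28, "y": -9.4, "z": 4.2, "twist": -0.7}, {"x": 32, "y": -10.7, "z": 4.8, "twist": -0.8}, {"x": 36, "y": -12, "z": 5.4, "twist": -0.8}, {"x": 40, "y": -13.2, "z": 6, "twist": -0.8}], hand=0.1)

```text
clock: 2.03
tcp_pos: [0.5351, -0.2569, 0.1607]
tcp_rot: [0.0, 0.826, 0.564, -0.0]
wrist_force: [-0.0, -1.7, 0.1]
width: 0.052
grasp_force: 0.0
```

```bash
cat >> h.py <<'E'
def tool():
    from scipy.spatial.transform import Rotation as Ro
    st=read_state();q=st['tcp_rot'];return np.array(st['tcp_pos']),Ro.from_quat([q[1],q[2],q[3],q[0]]).as_matrix()
def go(X,yang=None):
    """delta in tool axes (cm) to world point X; twist so tool y has world angle yang (deg, mod 180)"""
    p,R=tool();d=R.T@(np.array(X)-p)*100
    a=np.degrees(np.arctan2(R[1,1],R[0,1]));tw=None
    if yang is not None: tw=np.radians(-((yang-a+90)%180-90))
    print('tcp',p.round(4),'yang',round(a,2),'tilt',R[2].round(4),'delta cm',d.round(2),'twist',tw)
E
python3 - <<'E'
from h import *
np.set_printoptions(precision=4,suppress=True)
s=snap('wrist','w1.png')
go([.561,-.235,.16],-21)
for n in ['orange_center','grey_a_center']: print(n,[(np.round(d['at']).tolist(),round(d['conf'],2),atz(s,d['at'],.021)) for d in spot_point('wrist',n)[:5]])
E
```

```text
tcp [ 0.5409 -0.2513  0.1593] yang -21.1 tilt [ 0.007   0.0029 -1.    ] delta cm [ 2.24  1.29 -0.05] twist -0.001790568544004928
orange_center [([334.0, 206.0], 0.53, array([ 0.5617, -0.2351,  0.021 ]))]
grey_a_center [([330.0, 256.0], 0.8, array([ 0.5425, -0.2776,  0.021 ]))]
```

View pics/w1.png

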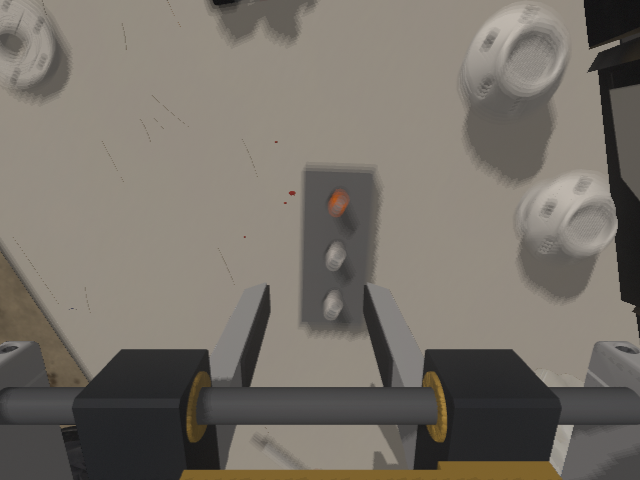

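The wrist view shows orange at (340,203), with the whites below it at (335,256) and (333,305). The row runs nearly along the tool's x.

Emit:
servo_tool(deltas=[{"x": 1, "y": 0.6, "z": 1, "twist": 0.02}, {"x": 2.25, "y": 1.3, "z": 3, "twist": 0.04}, {"x": 2.25, "y": 1.3, "z": 6, "twist": 0.04}, {"x": 2.25, "y": 1.3, "z": 6, "twist": 0.04}, {"x": 2.25, "y": 1.3, "z": 6, "twist": 0.04}, {"x": 2.25, "y": 1.3, "z": 6, "twist": 0.04}])

```text
clock: 2.68
tcp_pos: [0.5541, -0.2437, 0.1019]
tcp_rot: [0.001, 0.837, 0.547, 0.0]
wrist_force: [0.1, 0.3, -0.8]
width: 0.0517
grasp_force: 0.0
```

```bash
python3 - <<'E'
from h import *
np.set_printoptions(precision=4,suppress=True)
s=snap('wrist','w2.png')
h=cv2.cvtColor(s['image'],cv2.COLOR_RGB2HSV);m=cv2.inRange(h,(3,120,60),(20,255,255))
n,l,st,ce=cv2.connectedComponentsWithStats(m)
for i in range(1,n):
    if st[i,4]>80: print(st[i],ce[i],atz(s,ce[i],.027))
print('cam',ray(s,(320,240))[0])
for n in ['orange_center','grey_a_center']: print(n,[(np.round(d['at']).tolist(),round(d['conf'],2),atz(s,d['at'],.021)) for d in spot_point('wrist',n)[:5]])
go([.5617,-.235,.0345],-23)
E
```

```text
[311 234  21  28 350] [320.6114 246.7743] [ 0.5629 -0.2346  0.027 ]
[423 371  24  71 838] [436.9606 407.463 ] [ 0.5954 -0.3999  0.027 ]
[186 372  25  70 792] [195.4558 407.8788] [ 0.4133 -0.3199  0.027 ]
[ 179  461  383   19 4797] [396.178  472.5036] [ 0.541  -0.4512  0.027 ]
cam [ 0.5885 -0.1679  0.2678]
orange_center [([320.0, 247.0], 0.63, array([ 0.5616, -0.2365,  0.021 ]))]
grey_a_center [([320.0, 307.0], 0.94, array([ 0.5425, -0.2806,  0.021 ]))]
tcp [ 0.5548 -0.2435  0.1026] yang -23.66 tilt [-0.0006  0.0033 -1.    ] delta cm [1.06 0.27 6.81] twist -0.011443067576798647
```

View pics/w2.png

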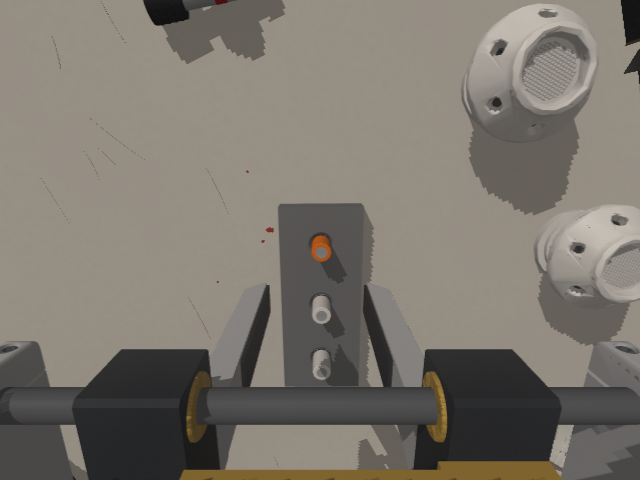

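Emit:
servo_tool(deltas=[{"x": 0}, {"x": 0}, {"x": 0}])

```text
$.deltas[0]: bad value
```

```bash
python3 - <<'E'
from h import *
go([.562,-.2357,.0345],-23)
E
```

```text
tcp [ 0.5548 -0.2435  0.1026] yang -23.66 tilt [-6.0e-04  3.3e-03 -1.0e+00] delta cm [1.01 0.33 6.81] twist -0.011443067576798647
```

Emit:
servo_tool(deltas=[{"x": 0, "y": 0, "z": 0, "twist": 0}, {"x": 0, "y": 0, "z": 0, "twist": 0}, {"x": 0, "y": 0, "z": 0, "twist": 0}])

```text
clock: 3.08
tcp_pos: [0.5543, -0.2426, 0.1014]
tcp_rot: [0.001, 0.837, 0.547, 0.0]
wrist_force: [-0.2, -0.4, 0.3]
width: 0.0514
grasp_force: 0.0
```

```bash
python3 - <<'E'
from h import *
go([.562,-.2357,.0345],-23)
E
```

```text
tcp [ 0.5543 -0.2426  0.1014] yang -23.61 tilt [-2.0e-04  1.1e-03 -1.0e+00] delta cm [0.94 0.42 6.69] twist -0.010630342759203052
```

Emit:
servo_tool(deltas=[{"x": 0.5, "y": 0.2, "z": 1, "twist": 0}, {"x": 0.9, "y": 0.3, "z": 2, "twist": 0}, {"x": 0.9, "y": 0.3, "z": 2.5, "twist": 0}, {"x": 0.9, "y": 0.3, "z": 2.5, "twist": 0}, {"x": 0.9, "y": 0.3, "z": 2.5, "twist": 0}])

```text
clock: 3.5
tcp_pos: [0.5601, -0.2348, 0.0747]
tcp_rot: [-0.001, 0.837, 0.548, -0.001]
wrist_force: [-0.6, -0.6, 0.5]
width: 0.0515
grasp_force: 0.0
```

```bash
cat >> h.py <<'E'
def orange(s,z):
    h=cv2.cvtColor(s['image'],cv2.COLOR_RGB2HSV);m=cv2.inRange(h,(3,120,60),(20,255,255));m[360:]=0
    n,l,st,ce=cv2.connectedComponentsWithStats(m)
    i=1+np.argmax(st[1:,4]);print('orange',st[i],ce[i],atz(s,ce[i],z));return ce[i]
E
python3 - <<'E'
from h import *
s=snap('wrist','w3.png')
p,R=tool();print('tcp px',proj(s,p),proj(s,p+.014*R[:,2]),proj(s,p-.03*R[:,2]))
c=orange(s,.029);go(np.r_[atz(s,c,.029)[:2],.0345],-23.6)
E
```

```text
tcp px [314.63076426 310.50195556] [314.77182588 298.9740645 ] [314.24531829 342.00151626]
orange [308 260  22  32 465] [318.24516129 274.28387097] [ 0.56320497 -0.23383617  0.029     ]
tcp [ 0.5604 -0.2351  0.0752] yang -23.59 tilt [-1.e-04 -8.e-04 -1.e+00] delta cm [0.23 0.21 4.07] twist 0.00016097621727037442
```

View pics/w3.png

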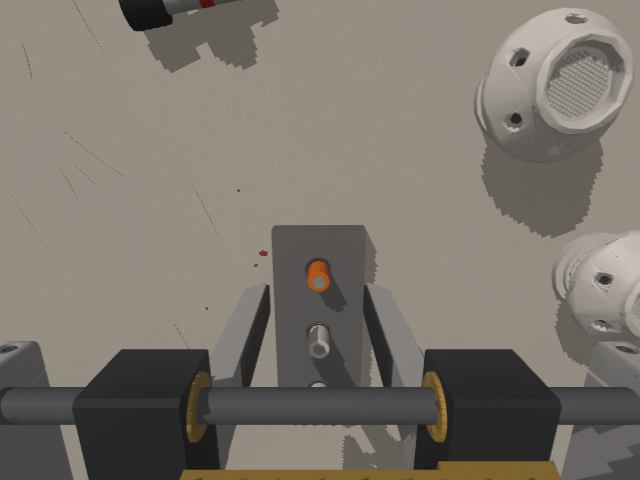

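Orange is at (318,274) with the fingers' midline near column 317. That is nearly centred, so I'm going down to grasp.

Emit:
servo_tool(deltas=[{"x": 0.2, "y": 0.1, "z": 1, "twist": 0}, {"x": 0.2, "y": 0.1, "z": 2, "twist": 0}, {"x": 0.2, "y": 0.1, "z": 3, "twist": 0}, {"x": 0.2, "y": 0.1, "z": 3.8, "twist": 0}, {"x": 0.2, "y": 0.1, "z": 4.0, "twist": 0}, {"x": 0.2, "y": 0.1, "z": 4.0, "twist": 0}, {"x": 0.2, "y": 0.1, "z": 4.0, "twist": 0}, {"x": 0.2, "y": 0.1, "z": 4.0, "twist": 0}])

```text
clock: 4.22
tcp_pos: [0.5626, -0.2341, 0.036]
tcp_rot: [0.0, 0.837, 0.547, 0.0]
wrist_force: [-0.3, -0.5, 0.4]
width: 0.0515
grasp_force: 0.0
```

Emit:
servo_tool(deltas=[{"x": 0, "y": 0, "z": 0, "twist": 0}, {"x": 0, "y": 0, "z": 0, "twist": 0}, {"x": 0, "y": 0, "z": 0, "twist": 0}, {"x": 0, "y": 0, "z": 0, "twist": 0}, {"x": 0, "y": 0, "z": 0, "twist": 0}, {"x": 0, "y": 0, "z": 0, "twist": 0}, {"x": 0, "y": 0, "z": 0, "twist": 0}, {"x": 0, "y": 0, "z": 0, "twist": 0}], hand=-1)

```text
clock: 4.88
tcp_pos: [0.5623, -0.2339, 0.0358]
tcp_rot: [0.0, 0.837, 0.548, 0.0]
wrist_force: [0.1, -0.1, -0.4]
width: 0.0132
grasp_force: 30.0
```

Emit:
servo_tool(deltas=[{"x": 0, "y": 0, "z": -1, "twist": 0}, {"x": 0, "y": 0, "z": -3, "twist": 0}, {"x": 0, "y": 0, "z": -6, "twist": 0}, {"x": 0, "y": 0, "z": -9, "twist": 0}, {"x": 0, "y": 0, "z": -12, "twist": 0.1}, {"x": 2, "y": -1, "z": -14, "twist": 0.2}, {"x": 5, "y": -2.1, "z": -15, "twist": 0.3}, {"x": 8, "y": -3.4, "z": -15, "twist": 0.4}, {"x": 11, "y": -4.6, "z": -15, "twist": 0.5}, {"x": 14, "y": -5.9, "z": -15, "twist": 0.6}])

```text
clock: 5.72
tcp_pos: [0.5643, -0.0807, 0.187]
tcp_rot: [0.0, 0.962, 0.273, 0.001]
wrist_force: [0.7, -0.3, 0.2]
width: 0.0128
grasp_force: 30.0
```

```bash
python3 - <<'E'
from h import *
st=read_state();print(np.round(st['qpos'],2),st['width'])
go([.566,.215,.17],-79.4)
E
```

```text
[-0.26  0.29  1.57  0.    1.28  0.75] 0.012825366671458137
tcp [ 0.5643 -0.0807  0.187 ] yang -58.31 tilt [ 0.0012  0.0011 -1.    ] delta cm [ 15.68 -25.07   1.68] twist 0.3680953373517551
```

Emit:
servo_tool(deltas=[{"x": 2, "y": -3, "z": 0, "twist": 0.05}, {"x": 4, "y": -6.2, "z": 0, "twist": 0.1}, {"x": 6, "y": -9.5, "z": 0, "twist": 0.15}, {"x": 8, "y": -12.7, "z": 0, "twist": 0.2}, {"x": 10, "y": -16, "z": 0, "twist": 0.25}, {"x": 12, "y": -19.2, "z": 0, "twist": 0.3}, {"x": 14, "y": -22.4, "z": 0.8, "twist": 0.37}, {"x": 15.7, "y": -25.1, "z": 1.7, "twist": 0.37}, {"x": 15.7, "y": -25.1, "z": 1.7, "twist": 0.37}, {"x": 15.7, "y": -25.1, "z": 1.7, "twist": 0.37}])

```text
clock: 6.55
tcp_pos: [0.5635, 0.2156, 0.1685]
tcp_rot: [0.0, 0.995, 0.096, -0.001]
wrist_force: [0.5, -1.0, 0.1]
width: 0.013
grasp_force: 30.0
```

```bash
python3 - <<'E'
from h import *
np.set_printoptions(precision=4,suppress=True)
s=snap('wrist','w4.png')
p,R=tool();print('tcp px',proj(s,p),'foot',proj(s,p+.03*R[:,2]))
orange(s,p[2]-.02)
print([(np.round(d['at'],1).tolist(),round(d['conf'],2),atz(s,d['at'],.036)) for d in spot_point('wrist','port_mouth')[:3]])
go([.566,.22,.054],-79.4)
E
```

```text
tcp px [318.1883 311.3975] foot [317.9253 288.3751]
orange [ 289  209  154   44 2638] [336.2123 228.6857] [0.6043 0.2121 0.1489]
[([311.2, 233.5], 0.72, array([0.5704, 0.2209, 0.036 ]))]
tcp [0.5643 0.2135 0.1692] yang -79.16 tilt [ 0.0002  0.0009 -1.    ] delta cm [ 0.29 -0.62 11.52] twist 0.0041457673240957995
```

View pics/w4.png

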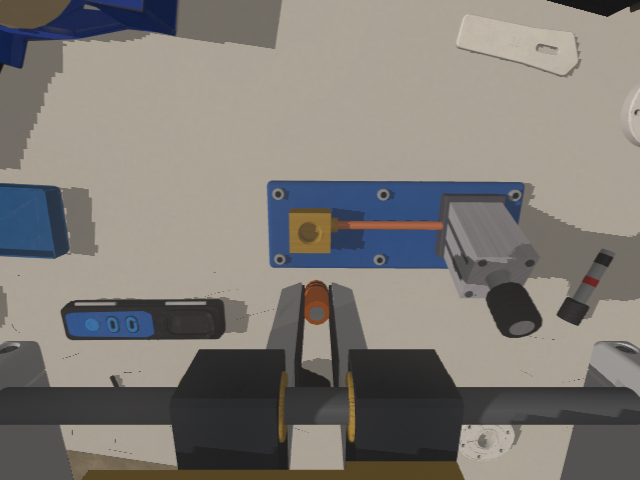

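The pump is aligned with the picture axes. The port hole is at about (310,232), the held cartridge at (317,300) and the knob at (515,310).

Emit:
servo_tool(deltas=[{"x": 0.4, "y": -0.3, "z": 2, "twist": 0}, {"x": 0.7, "y": -0.6, "z": 4, "twist": 0}, {"x": 0.7, "y": -0.6, "z": 6, "twist": 0}, {"x": 0.7, "y": -0.6, "z": 7.5, "twist": 0}, {"x": 0.7, "y": -0.6, "z": 7.5, "twist": 0}, {"x": 0.7, "y": -0.6, "z": 7.5, "twist": 0}, {"x": 0.7, "y": -0.6, "z": 7.5, "twist": 0}])

```text
clock: 7.23
tcp_pos: [0.5712, 0.2205, 0.0951]
tcp_rot: [-0.0, 0.996, 0.094, 0.001]
wrist_force: [-0.5, -1.4, 0.2]
width: 0.0129
grasp_force: 30.0
```

```bash
python3 - <<'E'
from h import *
np.set_printoptions(precision=4,suppress=True)
s=snap('wrist')
cv2.imwrite('pics/w5.png',cv2.resize(s['image'][200:350,220:420,::-1],None,fx=4,fy=4,interpolation=cv2.INTER_CUBIC))
p,R=tool();print('tcp px',proj(s,p),'foot',proj(s,p+.03*R[:,2]),'top',proj(s,p))
print([(np.round(d['at'],1).tolist(),round(d['conf'],2),atz(s,d['at'],.036)) for d in spot_point('wrist','port_mouth')[:3]])
print([np.round(d['at'],1).tolist() for d in spot_point('wrist','orange_center')[:3]],proj(s,p+.015*R[:,2]))
print('port at tcp xy would be px',proj(s,[p[0],p[1],.036]))
go([.57,.22,.054],-79.4)
E
```

```text
tcp px [315.1504 311.3231] foot [315.274  288.3278] top [315.1504 311.3231]
[([312.0, 273.2], 0.66, array([0.5696, 0.2228, 0.036 ])), ([561.7, 338.2], 0.37, array([0.5538, 0.0369, 0.036 ]))]
[] [315.2167 298.9858]
port at tcp xy would be px [315.365  271.4112]
tcp [0.5711 0.2212 0.0952] yang -79.21 tilt [ 0.0028 -0.0001 -1.    ] delta cm [-0.14  0.09  4.12] twist 0.0032432461540381086
```

View pics/w5.png

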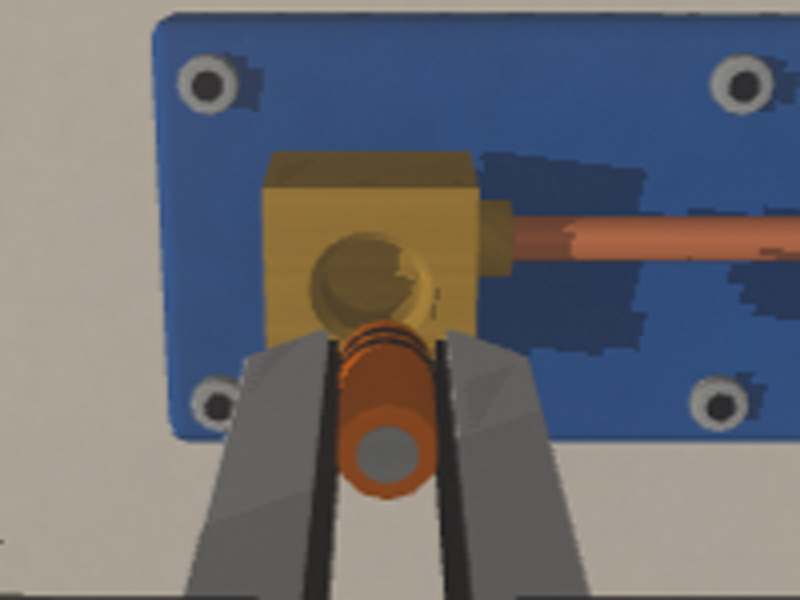

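The port hole is centred at (313,273.4) and the cartridge at column 317, so I need to go about 2.8 mm left. The fore-aft position is right.

Emit:
servo_tool(deltas=[{"x": 0, "y": -0.14, "z": 1, "twist": 0}, {"x": 0, "y": -0.28, "z": 2, "twist": 0}, {"x": 0, "y": -0.28, "z": 2.4, "twist": 0}, {"x": 0, "y": -0.28, "z": 2.4, "twist": 0}, {"x": 0, "y": -0.28, "z": 2.4, "twist": 0}, {"x": 0, "y": -0.28, "z": 2.4, "twist": 0}])

```text
clock: 7.88
tcp_pos: [0.5696, 0.2242, 0.0696]
tcp_rot: [0.0, 0.996, 0.094, -0.0]
wrist_force: [0.2, 0.1, -0.0]
width: 0.0129
grasp_force: 30.0
```

```bash
python3 - <<'E'
from h import *
np.set_printoptions(precision=4,suppress=True)
s=snap('wrist')
cv2.imwrite('pics/w6.png',cv2.resize(s['image'][200:350,220:420,::-1],None,fx=4,fy=4,interpolation=cv2.INTER_CUBIC))
p,R=tool();print('tcp px',proj(s,p),'foot',proj(s,p+.03*R[:,2]),'top',proj(s,p))
print('port at tcp xy would be px',proj(s,[p[0],p[1],.036]))
go([.57,.22,.054],-79.4)
E
```

```text
tcp px [315.6323 311.3873] foot [315.6923 288.4041] top [315.6323 311.3873]
port at tcp xy would be px [315.6953 285.9599]
tcp [0.5697 0.2242 0.0698] yang -79.18 tilt [ 0.0003  0.0001 -1.    ] delta cm [-0.05  0.42  1.58] twist 0.0039114987505973085
```

View pics/w6.png

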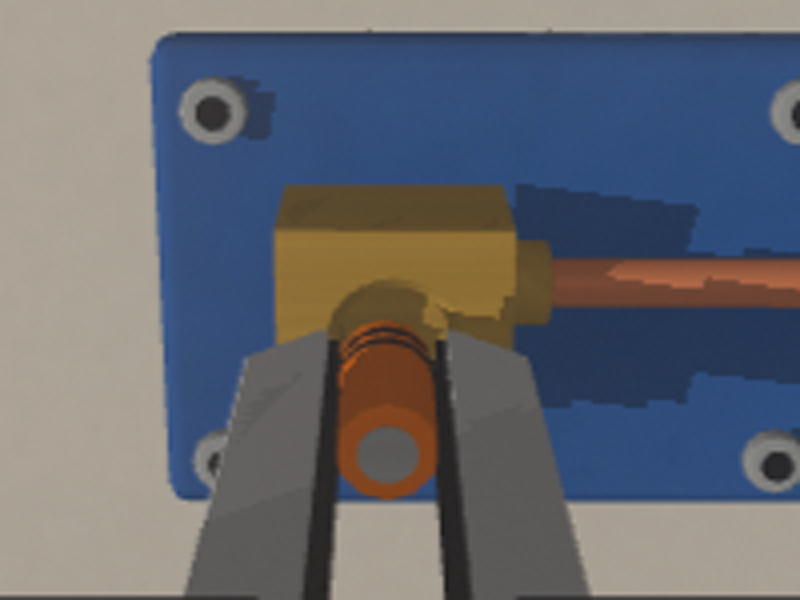

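The port centre is about 1 mm right of the cartridge and very slightly ahead of it. I'll correct that and insert.

Emit:
servo_tool(deltas=[{"x": 0.05, "y": 0.1, "z": 0.2, "twist": 0}, {"x": 0.05, "y": 0.1, "z": 0.4, "twist": 0}, {"x": 0.05, "y": 0.1, "z": 0.6, "twist": 0}, {"x": 0.05, "y": 0.1, "z": 0.8, "twist": 0}, {"x": 0.05, "y": 0.1, "z": 0.9, "twist": 0}, {"x": 0.05, "y": 0.1, "z": 0.9, "twist": 0}])

```text
clock: 8.43
tcp_pos: [0.57, 0.2231, 0.0603]
tcp_rot: [0.0, 0.996, 0.094, -0.0]
wrist_force: [-0.4, -0.4, -0.1]
width: 0.0134
grasp_force: 30.0
```

Emit:
servo_tool(deltas=[{"x": 0, "y": 0, "z": 0.2, "twist": 0}, {"x": 0, "y": 0, "z": 0.35, "twist": 0}, {"x": 0, "y": 0, "z": 0.5, "twist": 0}, {"x": 0, "y": 0, "z": 0.6, "twist": 0}, {"x": 0, "y": 0, "z": 0.6, "twist": 0}, {"x": 0, "y": 0, "z": 0.6, "twist": 0}])

```text
clock: 8.93
tcp_pos: [0.5702, 0.2232, 0.0546]
tcp_rot: [0.0, 0.996, 0.094, -0.0]
wrist_force: [0.0, 0.8, -1.0]
width: 0.0129
grasp_force: 30.0
```

Emit:
servo_tool(deltas=[{"x": 0, "y": 0, "z": 0.1, "twist": 0}, {"x": 0, "y": 0, "z": 0.15, "twist": 0}, {"x": 0, "y": 0, "z": 0.15, "twist": 0}, {"x": 0, "y": 0, "z": 0.15, "twist": 0}])

```text
clock: 9.27
tcp_pos: [0.5705, 0.2233, 0.0537]
tcp_rot: [-0.0, 0.996, 0.094, 0.0]
wrist_force: [-0.9, -0.0, 3.3]
width: 0.0131
grasp_force: 30.0
```

Emit:
servo_tool(deltas=[{"x": 0, "y": 0, "z": 0, "twist": 0}, {"x": 0, "y": 0, "z": 0, "twist": 0}, {"x": 0, "y": 0, "z": 0, "twist": 0}, {"x": 0, "y": 0, "z": 0, "twist": 0}, {"x": 0, "y": 0, "z": 0, "twist": 0}, {"x": 0, "y": 0, "z": 0, "twist": 0}], hand=0.1)

```text
clock: 9.77
tcp_pos: [0.5701, 0.2232, 0.053]
tcp_rot: [0.0, 0.996, 0.094, -0.0]
wrist_force: [0.5, 0.0, -0.1]
width: 0.0491
grasp_force: 0.0
```

Emit:
servo_tool(deltas=[{"x": 0, "y": 0, "z": -1, "twist": 0}, {"x": 0, "y": 0, "z": -3, "twist": 0}, {"x": 0, "y": 0, "z": -6, "twist": 0}, {"x": 0, "y": 0, "z": -9, "twist": 0}, {"x": -1, "y": 1, "z": -12, "twist": 0}, {"x": -2, "y": 4, "z": -13, "twist": 0}, {"x": -3, "y": 7, "z": -13, "twist": 0}, {"x": -4, "y": 9, "z": -13, "twist": 0}, {"x": -4, "y": 9, "z": -13, "twist": 0}, {"x": -4, "y": 9, "z": -13, "twist": 0}])

```text
clock: 10.6
tcp_pos: [0.5478, 0.1267, 0.1841]
tcp_rot: [-0.0, 0.996, 0.093, 0.001]
wrist_force: [0.3, 0.7, -0.2]
width: 0.0519
grasp_force: 0.0
```

```bash
python3 - <<'E'
from h import *
np.set_printoptions(precision=4,suppress=True)
s=snap('wrist','w7.png')
for n in ['orange_center','port_mouth','knob','bore_mouth']: print(n,[(np.round(d['at'],1).tolist(),round(d['conf'],2)) for d in spot_point('wrist',n)[:4]])
p,R=tool();print(p,proj(s,[.570,.223,.054]))
E
```

```text
orange_center [([209.6, 193.4], 0.88)]
port_mouth [([215.1, 193.5], 0.85)]
knob [([482.9, 276.4], 0.93), ([392.8, 261.3], 0.77), ([230.0, 354.7], 0.62)]
bore_mouth [([385.7, 234.2], 0.71)]
[0.548  0.1283 0.1831] [208.2974 197.99  ]
```

View pics/w7.png

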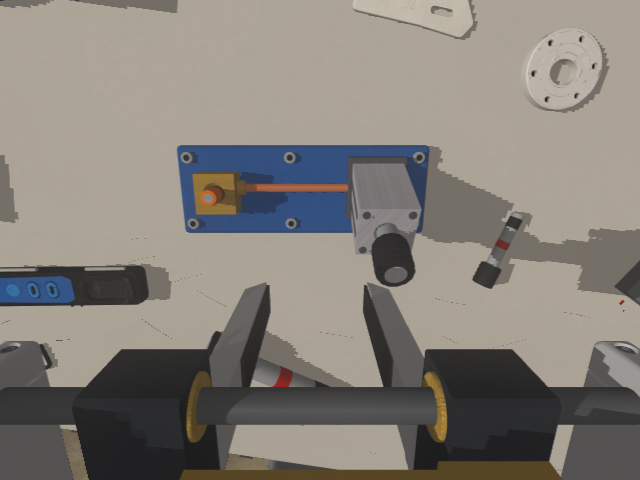

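The orange cartridge sits in the port at (210,195). The knob is at (393,261) and the bore mouth at about (386,236).

```bash
cat > k.py <<'E'
from h import *
from scipy.optimize import least_squares
np.set_printoptions(precision=4,suppress=True)
def fit(obs,yaw=10.8):
    # obs: list of (snap, px, offset along bore from knob); unknown knob xyz
    y=np.radians(yaw);bx=np.array([np.cos(y),np.sin(y),0]);by=np.array([-np.sin(y),np.cos(y),0])
    ax=-np.sin(np.radians(25))*bx+np.array([0,0,np.cos(np.radians(25))])
    pl=by@np.array([.570,.223,0])-.146
    f=lambda k:np.r_[np.concatenate([(proj(s,k+o*ax)-px) for s,px,o in obs]),(by@k-pl)/.0015]
    r=least_squares(f,[.555,.073,.11]);print('knob',r.x,'bore',r.x-.029*ax,'res',r.fun);return r.x,ax
E
python3 - <<'E'
from k import *
s=snap('wrist');t=snap('top');c=snap('scene')
g=lambda cam,n,b:min((d['at'] for d in spot_point(cam,n)),key=lambda a:np.hypot(a[0]-b[0],a[1]-b[1]))
O=[(s,g('wrist','knob',(393,261)),0),(s,g('wrist','bore_mouth',(386,234)),-.029)]
k,ax=fit(O)
O+=[(t,g('top','knob',(212,244)),0),(c,g('scene','knob',(247,284)),0)]
k,ax=fit(O);print('ax',ax)
go(np.r_[k[:2],k[2]+.06],-79.2)
E
```

```text
knob [0.5627 0.074  0.1154] bore [0.5747 0.0763 0.0892] res [ 0.1518 -0.9489  0.1925  1.0326  0.7046]
knob [0.5601 0.0717 0.106 ] bore [0.5721 0.074  0.0797] res [-0.3764 -1.2522 -0.064   1.6954  0.7278 -0.3638 -0.8057 -0.4154 -0.5367]
ax [-0.4151 -0.0792  0.9063]
tcp [0.5478 0.1275 0.1831] yang -79.17 tilt [-0.0002  0.     -1.    ] delta cm [0.16 5.72 1.71] twist 0.0005851068977815113
```

Emit:
servo_tool(deltas=[{"x": -1, "y": 2, "z": 0, "twist": 0}, {"x": -3, "y": 4, "z": 0, "twist": 0}, {"x": -5, "y": 5.6, "z": 0, "twist": 0}, {"x": -6, "y": 5.6, "z": 0, "twist": 0}, {"x": -6, "y": 5.6, "z": 0, "twist": 0}, {"x": -6, "y": 5.6, "z": 0, "twist": 0}, {"x": -6, "y": 5.6, "z": 0, "twist": 0}])

```text
clock: 11.78
tcp_pos: [0.5004, 0.0618, 0.1835]
tcp_rot: [-0.0, 0.996, 0.094, 0.001]
wrist_force: [-0.4, -0.6, -0.4]
width: 0.0517
grasp_force: 0.0
```

```bash
python3 - <<'E'
from k import *
s=snap('wrist')
cv2.imwrite('pics/w8.png',s['image'][:,:,::-1])
for n in ['knob','bore_mouth','port_mouth']: print(n,[(np.round(d['at'],1).tolist(),round(d['conf'],2)) for d in spot_point('wrist',n)[:4]])
K=[.561,.072,.108];print(proj(s,K),proj(s,np.array(K)+[.0120,.0023,-.0263]),ray(s,(320,240)))
go(K,-79.2)
E
```

```text
knob [([316.8, 179.8], 0.59), ([170.1, 308.9], 0.57), ([436.5, 218.4], 0.55)]
bore_mouth [([315.1, 155.6], 0.71)]
port_mouth [([142.8, 125.7], 0.73)]
[317.6212 177.7204] [317.4734 157.572 ] (array([0.5827, 0.0771, 0.3496]), array([-0.2565, -0.0598, -0.9647]))
tcp [0.5    0.0616 0.1831] yang -79.13 tilt [ 0.0003 -0.     -1.    ] delta cm [6.18 0.13 7.51] twist 0.0012168358322120034
```

View pics/w8.png

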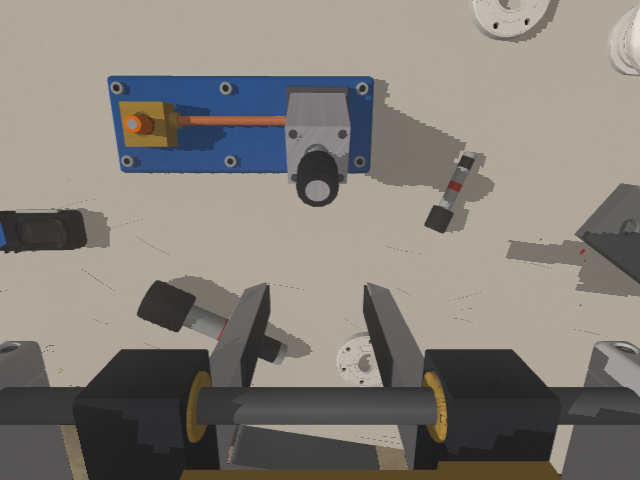

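```bash
python3 - <<'E'
from k import *
s=snap('wrist');p,R=tool();print(s['camera_matrix'][0][0])
s7=dict(s);d=np.array([.5479,.1279,.1831])-p;s7['t']=np.array(s['t'])-np.array(s['R'])@d
print('check port',proj(s7,[.570,.223,.054]))
T=tri([(s,(317,190)),(s7,(397.5,274.5))]);print('top disc',T)
_,ax=fit([(s,(317,190),.015),(s7,(397.5,274.5),.015)])
print('knob from tri',T-.015*ax)
print('cart top tri',tri([(s,(133,124.5)),(s7,(208.5,198.5))]))
E
```

```text
352.48060248916175
check port [209.4666 198.2262]
top disc [0.5537 0.0708 0.1169]
knob [0.56   0.0721 0.1034] bore [0.572  0.0744 0.0772] res [ 0.2318 -0.3262 -0.3715  0.3501 -0.262 ]
knob from tri [0.56   0.072  0.1033]
cart top tri [0.5686 0.2252 0.048 ]
```

Emit:
servo_tool(deltas=[{"x": 2, "y": 0, "z": 0, "twist": 0}, {"x": 4, "y": 0.1, "z": 0, "twist": 0}, {"x": 6.2, "y": 0.1, "z": 1, "twist": 0}, {"x": 6.2, "y": 0.1, "z": 3, "twist": 0}, {"x": 6.2, "y": 0.1, "z": 5, "twist": 0}, {"x": 6.2, "y": 0.1, "z": 5, "twist": 0}, {"x": 6.2, "y": 0.1, "z": 5, "twist": 0}])

```text
clock: 12.62
tcp_pos: [0.5598, 0.0719, 0.1322]
tcp_rot: [-0.0, 0.996, 0.094, -0.001]
wrist_force: [-0.3, -0.3, 0.7]
width: 0.0518
grasp_force: 0.0
```

```bash
python3 - <<'E'
from k import *
s=snap('wrist','w9.png')
p,R=tool()
for n in ['knob','bore_mouth','port_mouth']: print(n,[(np.round(d['at'],1).tolist(),round(d['conf'],2)) for d in spot_point('wrist',n)[:4]])
K=np.array([.561,.0713,.107]);ax=np.array([-.4151,-.0792,.9063])
print('exp knob, top',proj(s,K),proj(s,K+.015*ax),'tcp',proj(s,p));go([.561,.0713,.104],-79.2)
E
```

```text
knob [([448.9, 298.0], 0.94), ([313.7, 290.9], 0.77)]
bore_mouth [([314.4, 253.3], 0.63), ([118.8, 205.8], 0.54)]
port_mouth [([120.9, 205.4], 0.62)]
exp knob, top [317.0993 289.9512] [317.1547 310.3845] tcp [316.0359 310.968 ]
tcp [0.5614 0.0717 0.1346] yang -79.18 tilt [ 0.0027  0.0006 -1.    ] delta cm [-0.05  0.03  3.06] twist 0.00032882724392498786
```

View pics/w9.png

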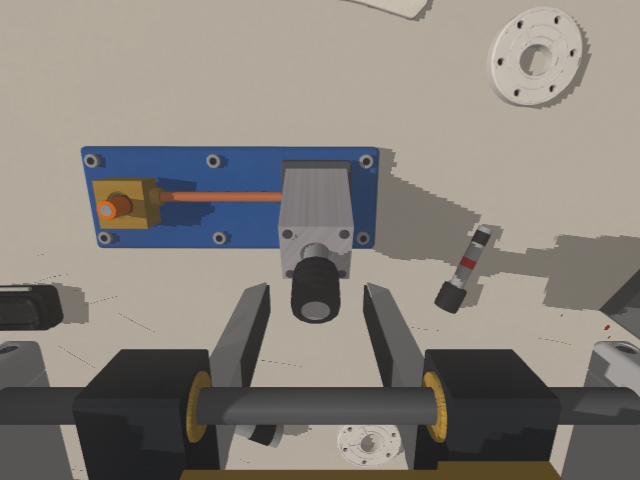

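The knob is between the fingers: its top is at (316,311) and the finger midline is at column 316.5. I have now viewed 11 pictures, one over the limit of 10, so from here I'll use numbers only. Next I go down and close.

Emit:
servo_tool(deltas=[{"x": 0, "y": 0, "z": 1, "twist": 0}, {"x": 0, "y": 0, "z": 2, "twist": 0}, {"x": 0, "y": 0, "z": 2.9, "twist": 0}, {"x": 0, "y": 0, "z": 2.9, "twist": 0}, {"x": 0, "y": 0, "z": 2.9, "twist": 0}, {"x": 0, "y": 0, "z": 2.9, "twist": 0}], hand=-0.3)

```text
clock: 13.32
tcp_pos: [0.5605, 0.0717, 0.104]
tcp_rot: [0.0, 0.996, 0.094, -0.0]
wrist_force: [-0.5, -0.0, 0.7]
width: 0.0329
grasp_force: 0.0
```

```bash
python3 - <<'E'
from k import *
s=snap('wrist');p,R=tool();st=read_state();print(p,st['width'],st['wrist_force'])
g=cv2.cvtColor(s['image'],cv2.COLOR_RGB2GRAY)
for r in (300,310,320,330,340): print(r,g[r,270:364:2].tolist())
print([np.round(d['at'],1).tolist() for d in spot_point('wrist','knob')])
E
```

```text
[0.5607 0.0717 0.1043] 0.03291468156305233 [-0.8186  0.3099 -0.039 ]
300 [98, 105, 105, 105, 105, 72, 45, 44, 81, 63, 43, 41, 42, 43, 47, 47, 48, 47, 47, 48, 46, 46, 45, 45, 43, 43, 43, 43, 42, 41, 41, 41, 40, 39, 42, 42, 171, 171, 122, 43, 47, 63, 104, 103, 102, 98, 98]
310 [105, 105, 105, 103, 53, 45, 44, 43, 44, 43, 43, 42, 42, 42, 42, 41, 42, 43, 41, 42, 42, 43, 42, 42, 42, 41, 41, 42, 41, 40, 41, 41, 40, 40, 42, 42, 146, 173, 93, 42, 43, 43, 50, 95, 98, 97, 97]
320 [105, 105, 102, 45, 45, 44, 43, 44, 122, 43, 42, 41, 42, 42, 41, 42, 41, 42, 41, 41, 41, 41, 41, 42, 41, 41, 40, 41, 40, 40, 41, 43, 42, 41, 41, 42, 106, 173, 171, 42, 43, 43, 44, 44, 94, 97, 98]
330 [104, 92, 44, 45, 45, 44, 43, 146, 61, 41, 43, 42, 42, 42, 42, 41, 41, 49, 98, 100, 100, 101, 101, 103, 102, 99, 92, 50, 42, 42, 41, 42, 43, 43, 43, 41, 63, 173, 173, 160, 43, 45, 43, 43, 45, 83, 98]
340 [87, 44, 43, 44, 43, 42, 109, 173, 174, 92, 42, 43, 41, 42, 79, 101, 101, 101, 101, 102, 99, 101, 102, 103, 104, 101, 100, 102, 104, 104, 95, 43, 40, 42, 42, 81, 172, 172, 172, 172, 159, 44, 43, 43, 44, 44, 73]
[[463.3, 312.2], [312.6, 313.4]]
```

Emit:
servo_tool(deltas=[{"x": 0, "y": -0.09, "z": 0, "twist": 0}, {"x": 0, "y": -0.09, "z": 0, "twist": 0}, {"x": 0, "y": -0.09, "z": 0, "twist": 0}])

```text
clock: 13.67
tcp_pos: [0.5605, 0.0726, 0.1045]
tcp_rot: [0.0, 0.996, 0.094, 0.0]
wrist_force: [0.9, -0.1, -0.4]
width: 0.033
grasp_force: 0.0
```

Emit:
servo_tool(deltas=[{"x": 0, "y": 0, "z": 0, "twist": 0}, {"x": 0, "y": 0, "z": 0, "twist": 0}, {"x": 0, "y": 0, "z": 0, "twist": 0}, {"x": 0, "y": 0, "z": 0, "twist": 0}, {"x": 0, "y": 0, "z": 0, "twist": 0}, {"x": 0, "y": 0, "z": 0, "twist": 0}], hand=-1)

```text
clock: 14.17
tcp_pos: [0.5604, 0.0725, 0.1043]
tcp_rot: [0.0, 0.996, 0.094, 0.0]
wrist_force: [-0.6, 0.3, 1.8]
width: 0.0275
grasp_force: 30.0
```

Emit:
servo_tool(deltas=[{"x": -0.042, "y": 0, "z": -0.091, "twist": 0}, {"x": -0.085, "y": 0, "z": -0.181, "twist": 0}, {"x": -0.148, "y": 0, "z": -0.317, "twist": 0}, {"x": -0.211, "y": 0, "z": -0.453, "twist": 0}, {"x": -0.275, "y": 0, "z": -0.589, "twist": 0}, {"x": -0.338, "y": 0, "z": -0.725, "twist": 0}, {"x": -0.423, "y": 0, "z": -0.906, "twist": 0}, {"x": -0.423, "y": 0, "z": -0.906, "twist": 0}, {"x": -0.423, "y": 0, "z": -0.906, "twist": 0}])

```text
clock: 14.92
tcp_pos: [0.556, 0.0717, 0.1135]
tcp_rot: [0.0, 0.996, 0.094, -0.0]
wrist_force: [0.4, 0.3, -1.2]
width: 0.0276
grasp_force: 30.0
```

Emit:
servo_tool(deltas=[{"x": -0.085, "y": 0, "z": -0.181, "twist": 0}, {"x": -0.169, "y": 0, "z": -0.363, "twist": 0}, {"x": -0.254, "y": 0, "z": -0.544, "twist": 0}, {"x": -0.338, "y": 0, "z": -0.725, "twist": 0}, {"x": -0.423, "y": 0, "z": -0.906, "twist": 0}, {"x": -0.507, "y": 0, "z": -1.088, "twist": 0}, {"x": -0.507, "y": 0, "z": -1.088, "twist": 0}])

```text
clock: 15.5
tcp_pos: [0.5509, 0.0708, 0.1245]
tcp_rot: [0.0, 0.996, 0.094, -0.0]
wrist_force: [0.1, 0.3, -1.2]
width: 0.0276
grasp_force: 30.0
```

Emit:
servo_tool(deltas=[{"x": -0.085, "y": 0, "z": -0.181, "twist": 0}, {"x": -0.169, "y": 0, "z": -0.363, "twist": 0}, {"x": -0.254, "y": 0, "z": -0.544, "twist": 0}, {"x": -0.338, "y": 0, "z": -0.725, "twist": 0}, {"x": -0.423, "y": 0, "z": -0.906, "twist": 0}, {"x": -0.423, "y": 0, "z": -0.906, "twist": 0}, {"x": -0.423, "y": 0, "z": -0.906, "twist": 0}, {"x": -0.423, "y": 0, "z": -0.906, "twist": 0}, {"x": -0.423, "y": 0, "z": -0.906, "twist": 0}, {"x": -0.423, "y": 0, "z": -0.906, "twist": 0}])

```text
clock: 16.33
tcp_pos: [0.547, 0.07, 0.1331]
tcp_rot: [0.0, 0.996, 0.094, -0.0]
wrist_force: [0.9, 0.0, -2.2]
width: 0.0276
grasp_force: 30.0
```

```bash
python3 - <<'E'
from k import *
st=read_state();p,R=tool();d=p-np.array([.5604,.0725,.1043]);ax=np.array([-.4151,-.0792,.9063])
print(p,'drawn',d@ax,'off',d-(d@ax)*ax,st['wrist_force'],st['torque'],st['width'],st['grasp_force'])
for cam in ('wrist','scene','top'):
    s=snap(cam);h=cv2.cvtColor(s['image'],cv2.COLOR_RGB2HSV)
    m=cv2.inRange(h,(0,150,60),(6,255,255))|cv2.inRange(h,(174,150,60),(180,255,255))
    B=np.array([.573,.0745,.080])
    print(cam,'expect red at',proj(s,B+.013*ax),'knob',proj(s,B+.061*ax))
    n,l,stt,ce=cv2.connectedComponentsWithStats(m)
    print([(stt[i].tolist()) for i in range(1,n) if stt[i,4]>6 and np.hypot(*(ce[i]-proj(s,B+.013*ax)))<150])
    print([np.round(x['at'],1).tolist() for x in spot_point(cam,'knob')])
E
```

```text
[0.547  0.07   0.1331] drawn 0.03187312382333844 off [-0.0002  0.     -0.0001] [ 0.9096  0.018  -2.1743] [-0.0005  0.0296  0.0565] 0.027642957341439366 29.999618232250214
wrist expect red at [316.4322 249.6517] knob [316.5498 312.2537]
[[304, 237, 23, 16, 226]]
[[316.4, 312.9], [151.0, 379.5], [452.3, 282.7]]
scene expect red at [244.8532 284.8776] knob [250.8414 274.0286]
[[286, 276, 4, 4, 9], [241, 285, 7, 6, 19], [288, 366, 10, 13, 74]]
[[294.0, 289.8], [262.8, 383.0], [249.9, 277.1]]
top expect red at [212.7804 240.1695] knob [210.0097 244.4093]
[[187, 320, 8, 9, 46]]
[[165.8, 313.7], [267.4, 260.8], [210.9, 243.3]]
```

```bash
python3 -c "
from station import *
print(hand_in())"
```

```text
the job is handed in; nothing more can be done
None
```

I seated the orange cartridge in the port and let it go, then drew the rod about 32 mm straight along its bore with the red band showing, and handed the job in with the rod still gripped; no verdict came back, and I viewed 11 pictures where the limit was 10.

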